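# Crisscross-tighten the dye tank cover

### The arm

A 6-joint arm with a two-finger parallel gripper is mounted at the origin on the work surface. World frame = base frame: x ahead of the robot, y to its left, z up, the work surface at z = 0. Lengths are in m, angles in degrees, forces in N, time in s.
With the tool pointing down it reaches from about 0.3 to 0.75 m from the base axis. Payload 8.5 kg.
Tool frame: the origin (TCP) lies at the very end of the fingers, on their centre line; the grasp point (between the pads) lies 19 mm behind it (env.pinch_z is the distance from the TCP to the grasp point, in m); z points along the fingers, y is the line along which they close (so a half turn about z gives the same grasp; the last joint's range is limited). The gripper opens to 85 mm and grips with 20 to 120 N. Pads are 22 mm wide; open, the fingers measure 114 mm over their backs; the gripper's body (76 mm by 85 mm) begins 54 mm behind the grasp point. The pads swing forward as they close: fully open they stand 13 mm farther back than shut.
Start: joints at [53.612, 21.807, 74.336, -0, 83.858, -12.336], TCP at [0.224, 0.502, 0.231] pointing down, gripper open.
Joint ranges: [-178.18, 178.18], [-50.72, 133.34], [12.68, 142.11], [-81.47, 261.47], [9.98, 163.14], [-165.26, 165.26]. Speed limits (degrees/s): [136.94, 136.94, 180, 180, 180, 180].

### API

Orientations are given as a 3x3 rotation matrix whose columns are the frame's x, y, z axes.
In Python, from rig import env, viewer gives the robot as it stands.
- The arm moves only by the tool drive_tool, never from a script. Its argument "series" is a list of rows, each a list of 3 entries, a list of its own where there are three numbers: the shift along the tool's x, y, z in m, then the turn about the tool's z in degrees, then the finger opening in m, from 0 to 0.0854. A call has 1 to 20 rows; each row is the pose to reach, as a shift and turn from the pose commanded when the call began, along the tool's axes at that moment; what a row does not reach only later rows make up. A row lasts 1/10 s, in which the tool goes at most 50 mm and 8.59 degrees, less where a joint would pass 70% of its speed; a pose out of reach is approached as far as the arm can. A call with a gripper value outside its range is refused whole. The fingers move at their own pace and stop on an object; "newtons" is the grip in N (left out, the last holds). Time passes only in rows, so rows that repeat a pose let the fingers close. It gives the time, the measured TCP pose, the force, the opening and the grip force at its end, in the units of the state.
- env.observe(): the state, without advancing time (a new reading comes with each control period).
- viewer.get_image(name): name is "side" or "top"; returns a dict with "img" (384x512x3 uint8, red, green, blue), "depth" (384x512 float32, m along the optical axis (not along the pixel's ray), 0 where there is no reading), "camera_matrix" (3x3 intrinsics, pixels), "rvec" (rotation vector, rad) and "tvec" (3), from world to camera coordinates, as OpenCV has them. Camera axes: x right, y down, z forward; pixel columns grow to the right and rows downward; lengths in m; the calibration is good to about 2 mm. A picture is of the moment at which its call begins.
- env.close_job(): hands the job in; it is judged then, once.
The state is a dict: "time_s": time; "q": joint angles; "qvel": joint speeds; "joint_efforts": joint torques, N m; "position": TCP position; "tool_rot": TCP orientation; "ft_force": force on the tool from outside, world axes, zero at the start; "wrist_torque": the same for the moment, N m; "grip_width": finger opening in m; "gripper_force": force on a finger pad.
Only numpy, scipy, OpenCV 4.12 (cv2) and the standard library are available. Lean on these libraries where they do the work, as an engineer would, in place of code of your own. Each camera call takes 0.05 s, during which the arm holds its last target. There are 200 camera calls.

### The job

Clamp down the cover of the dye tank with its four black screw levers, turning them clockwise in two rounds and always in crisscross order: first bring one lever about half way round, then the diagonally opposite one, then the other diagonal pair; then in a second round, again one diagonal pair before the other, turn each fully home against its stop, so that the cover goes down evenly and seats flat. Do not bump the pressure gauge or knock over or shove away the bottles, jar and block standing around the tank.

Things in the scene. Friction and masses are not known exactly. Their poses are not given: they have to be found in the camera images.
- tank: square grey dye tank, 220 x 220 mm, fixed to the table; origin at the centre of its underside, z up. Four vertical screws stand at x, y = +-80 mm in its frame: 1 at (+,+), 2 at (-,+), 3 at (-,-), 4 at (+,-), so 1 is diagonally opposite 3 and 2 opposite 4. Seat for the cover at z = 94 mm.
- cover_top (a point): centre of the top face of the aluminium cover plate (216 x 216 x 8 mm). z is the plate's normal. The plate follows the four screws: it lies 8 mm above its seat with all loose (top face at z = 110 mm) and tips towards whichever has been tightened more; seated flat, its top face is at z = 102 mm.
- gauge: round pressure gauge standing at the centre of the cover, face up: head 42 mm diameter, its top 40 mm above the cover; origin at the middle of its foot, on the cover.
- lever1 (a joint): turn of clamp lever 1, rad: 0 = fully loose (starts at 0 to 0.45), 2.6 = hard stop, fully home; grows clockwise seen from above. Lever and nut sink with the cover, 6 to 8 mm in all. The thread is stiff: about 0.25 N m of friction (5 N at 50 mm from the axis); it stays where it is left. At 0 the arm points 75 degrees counter-clockwise of the direction from its screw to the middle of the cover, at 2.6 about 75 degrees clockwise of it.
- lever1_hub (a point): lever 1: point on its vertical screw axis at the height of the middle of the arm (z = 145 mm loose, 137 to 139 mm home; 35 to 37 mm above the cover's top). x points out along the arm. The arm is a black round bar of 14 mm diameter reaching 77 mm out from the axis, on a round hub of 29 mm diameter whose top is 9 mm above the arm's middle; the fixed screw ends at z = 168 mm.
- lever1_tip (a point): point in the middle of lever 1's arm, 70 mm out from the screw axis
- lever2 (a joint): turn of clamp lever 2, rad: 0 = fully loose (starts at 0 to 0.45), 2.6 = hard stop, fully home; grows clockwise seen from above. Lever and nut sink with the cover, 6 to 8 mm in all. The thread is stiff: about 0.25 N m of friction (5 N at 50 mm from the axis); it stays where it is left. At 0 the arm points 75 degrees counter-clockwise of the direction from its screw to the middle of the cover, at 2.6 about 75 degrees clockwise of it.
- lever2_hub (a point): lever 2: point on its vertical screw axis at the height of the middle of the arm (z = 145 mm loose, 137 to 139 mm home; 35 to 37 mm above the cover's top). x points out along the arm. The arm is a black round bar of 14 mm diameter reaching 77 mm out from the axis, on a round hub of 29 mm diameter whose top is 9 mm above the arm's middle; the fixed screw ends at z = 168 mm.
- lever2_tip (a point): point in the middle of lever 2's arm, 70 mm out from the screw axis
- lever3 (a joint): turn of clamp lever 3, rad: 0 = fully loose (starts at 0 to 0.45), 2.6 = hard stop, fully home; grows clockwise seen from above. Lever and nut sink with the cover, 6 to 8 mm in all. The thread is stiff: about 0.25 N m of friction (5 N at 50 mm from the axis); it stays where it is left. At 0 the arm points 75 degrees counter-clockwise of the direction from its screw to the middle of the cover, at 2.6 about 75 degrees clockwise of it.
- lever3_hub (a point): lever 3: point on its vertical screw axis at the height of the middle of the arm (z = 145 mm loose, 137 to 139 mm home; 35 to 37 mm above the cover's top). x points out along the arm. The arm is a black round bar of 14 mm diameter reaching 77 mm out from the axis, on a round hub of 29 mm diameter whose top is 9 mm above the arm's middle; the fixed screw ends at z = 168 mm.
- lever3_tip (a point): point in the middle of lever 3's arm, 70 mm out from the screw axis
- lever4 (a joint): turn of clamp lever 4, rad: 0 = fully loose (starts at 0 to 0.45), 2.6 = hard stop, fully home; grows clockwise seen from above. Lever and nut sink with the cover, 6 to 8 mm in all. The thread is stiff: about 0.25 N m of friction (5 N at 50 mm from the axis); it stays where it is left. At 0 the arm points 75 degrees counter-clockwise of the direction from its screw to the middle of the cover, at 2.6 about 75 degrees clockwise of it.
- lever4_hub (a point): lever 4: point on its vertical screw axis at the height of the middle of the arm (z = 145 mm loose, 137 to 139 mm home; 35 to 37 mm above the cover's top). x points out along the arm. The arm is a black round bar of 14 mm diameter reaching 77 mm out from the axis, on a round hub of 29 mm diameter whose top is 9 mm above the arm's middle; the fixed screw ends at z = 168 mm.
- lever4_tip (a point): point in the middle of lever 4's arm, 70 mm out from the screw axis
- dye_bottle: amber bottle with a dark cap, 60 mm diameter, 150 mm high; loose bystander, origin at the centre of its underside
- paint_jar: yellow jar with a white cap, 54 mm diameter, 75 mm high; loose bystander, origin at the centre of its underside
- finish_bottle: white plastic bottle with a dark cap, 52 mm diameter, 130 mm high; loose bystander, origin at the centre of its underside
- wood_block: dark wooden block, 60 x 150 x 45 mm high, long side along its y; loose bystander, origin at the centre of its underside

How it is judged (in metres and radians):
On the way, in this order (a step that is already met when the one before it is completed fails the run):
1. first round, first diagonal: two diagonally opposite levers stand about half way (30 to 70 % of their travel) while the other two have not been turned yet (under 0.55 rad) (((value of joint lever1 between 0.78 and 1.82 rad and value of joint lever3 between 0.78 and 1.82 rad and value of joint each of lever2, lever4 below 0.55 rad) or (value of joint lever2 between 0.78 and 1.82 rad and value of joint lever4 between 0.78 and 1.82 rad and value of joint each of lever1, lever3 below 0.55 rad))), for 0.1 s.
2. first round done: all four levers stand about half way (30 to 70 %) (value of joint lever1 between 0.78 and 1.82 rad and value of joint lever2 between 0.78 and 1.82 rad and value of joint lever3 between 0.78 and 1.82 rad and value of joint lever4 between 0.78 and 1.82 rad), for 0.1 s.
3. second round, first diagonal: two diagonally opposite levers are fully home (over 2.45 rad) while the other two still stand about half way (((value of joint each of lever1, lever3 above 2.45 rad and value of joint lever2 between 0.78 and 1.82 rad and value of joint lever4 between 0.78 and 1.82 rad) or (value of joint each of lever2, lever4 above 2.45 rad and value of joint lever1 between 0.78 and 1.82 rad and value of joint lever3 between 0.78 and 1.82 rad))), for 0.1 s.
At the end, for the whole second after the job is handed in: All four levers are within 0.15 rad of their stops (over 2.45 of 2.6 rad), the cover is level within 0.008 rad with its top face under 103.5 mm above the tank's underside (seated flat), the bottles, jar and block beside the tank are still, and the robot touches nothing (value of joint each of lever1, lever2, lever3, lever4 above 2.45 rad and angle between cover_top's own z axis and vertical below 0.008 rad and z of cover_top in the frame of tank below 0.1035 m and linear speed of each of dye_bottle, paint_jar, finish_bottle, wood_block below 0.02 m/s).
It fails at once if the cover is tipped more than 0.032 rad (one screw pulled down far ahead of its opposite) (angle between cover_top's own z axis and vertical above 0.032 rad).
It fails at once if the pressure gauge is struck (over 8 N) (contact force between gauge and anything else above 8 N).
It fails at once if a bottle, the jar or the block beside the tank is knocked over (0.4 rad) or shoved more than 40 mm (distance of any of dye_bottle, paint_jar, finish_bottle, wood_block from where it was at the start of the episode above 0.04 m or angle between any of dye_bottle, paint_jar, finish_bottle, wood_block's own z axis and vertical above 0.4 rad).
It also fails if it takes over 72 s, if anything falls off the work surface, if the arm or the gripper's body presses on something with over 40 N, if the wrist force passes 120 N, or if a joint passes its speed limit or range.

## Working session

There is one attempt and no reset: what is moved stays moved. The work goes in short steps, Python scripts to look and compute and a tool call to move; the robot and the scene stay as the last step left them, time stands still between calls to the robot, and variables do not carry over. Pictures are saved under pics/ and viewed, at most 10 in all, crops included, and the job is handed in when it is done.

Besides the shell and the picture viewer there is one more tool, called after ">>>" by a JSON object that holds its "op" and its "data". drive_tool: Moves the arm, as the interface text tells. Its arguments: {"type":"object","properties":{"series":{"type":"array"},"newtons":{"type":"number"}},"required":["series"]}

```bash
ls; mkdir -p pics; python3 - <<'E'
from rig import env, viewer
import cv2,numpy as np
s=env.observe()
print(s['time_s'],s['position'],np.round(s['tool_rot'],3),s['grip_width'],env.pinch_z)
for n in ['top','side']:
    d=viewer.get_image(n); cv2.imwrite(f'pics/{n}0.png',d['img'][:,:,::-1]); np.savez(f'{n}0.npz',**d)
    R=cv2.Rodrigues(d['rvec'])[0]; print(n,d['camera_matrix'].tolist(),(-R.T@d['tvec'].ravel()).round(3),R.round(2).tolist())
E
```

```text
pics
0.0 [0.22399803 0.50199756 0.23068182] [[-0.913  0.408 -0.001]
 [ 0.408  0.913 -0.001]
 [ 0.    -0.001 -1.   ]] 0.08559632096519383 0.0187
top [[363.80490200415807, 0.0, 248.903874485075], [0.0, 363.80490200415807, 193.9850305672606], [0.0, 0.0, 1.0]] [0.499 0.031 0.909] [[-0.0, -1.0, -0.02], [-0.99, 0.0, -0.1], [0.1, 0.02, -0.99]]
side [[420.9850692250606, 0.0, 250.01974092818918], [0.0, 420.9850692250606, 197.70704429990585], [0.0, 0.0, 1.0]] [ 0.462 -0.697  0.958] [[0.99, -0.13, 0.02], [-0.09, -0.73, -0.68], [0.1, 0.67, -0.73]]
```

View pics/top0.png

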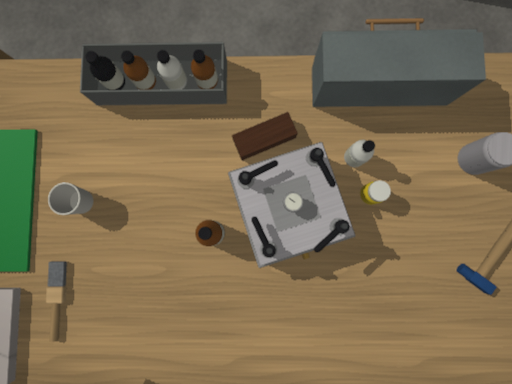

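View pics/side0.png

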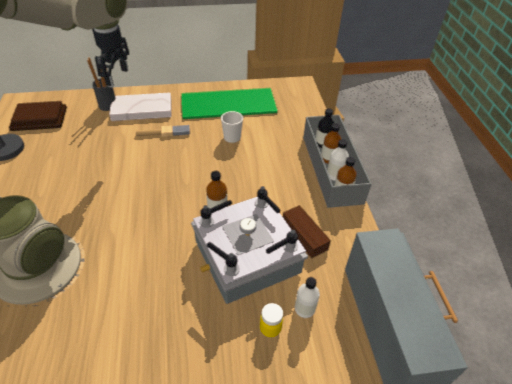

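The top view shows the tank centred near (293,204). The lever hubs are near (246,178), (317,155), (342,227) and (269,250). The dye bottle is at (209,233), the block at (265,137), the white bottle at (360,152) and the jar at (376,192). The side view agrees.

```bash
cat > h.py <<'E'
import numpy as np,cv2
def cloud(d):
    R=cv2.Rodrigues(d['rvec'])[0];K=d['camera_matrix'];z=d['depth'];v,u=np.indices(z.shape)
    p=np.stack([(u-K[0,2])*z/K[0,0],(v-K[1,2])*z/K[1,1],z],-1)
    return (p-d['tvec'].ravel())@R
def levers(d,hubs=None):
    P=cloud(d);dark=(d['img'].max(2)<60)&(d['depth']>0)
    roi=(np.abs(P[...,0]-.45)<.16)&(np.abs(P[...,1]+.085)<.16)
    m=dark&roi&(P[...,2]>.125)&(P[...,2]<.19)
    return P,m
def ray(d,u,v,z):
    R=cv2.Rodrigues(d['rvec'])[0];c=-R.T@d['tvec'].ravel();K=d['camera_matrix']
    r=R.T@np.array([(u-K[0,2])/K[0,0],(v-K[1,2])/K[1,1],1]);return c+r*(z-c[2])/r[2]
E
python3 - <<'E'
from h import *
for n in ['top','side']:
    d=np.load(n+'0.npz');P,m=levers(d)
    P0=ray(d,293,204,.11) if n=='top' else None
    print(n,P0)
    k,l,st,c=cv2.connectedComponentsWithStats(m.astype('uint8'))
    for i in range(1,k):
        if st[i,4]<30: continue
        q=P[l==i];hub=q[q[:,2]>.157];arm=q[(q[:,2]<.157)]
        print(st[i,4],c[i].round(),'hub',np.median(hub,0).round(4) if len(hub) else None,len(hub),'mean',q.mean(0).round(3),'zmax',q[:,2].max().round(3))
    # cover plane, gauge
    roi=(np.abs(P[...,0]-.45)<.15)&(np.abs(P[...,1]+.085)<.15)&(d['depth']>0)
    cov=roi&(np.abs(P[...,2]-.11)<.006); q=P[cov]
    r=cv2.minAreaRect(q[:,:2].astype('float32'));print('cover',r,np.median(q[:,2]),cov.sum())
    # objects above table near
    big=(np.abs(P[...,0]-.45)<.25)&(np.abs(P[...,1]+.085)<.3)&(P[...,2]>.03)&(d['depth']>0)
    k,l,st,c=cv2.connectedComponentsWithStats(big.astype('uint8'))
    for i in range(1,k):
        if st[i,4]<40: continue
        q=P[l==i];print('obj',st[i,4],c[i].round(),q.min(0).round(3),q.max(0).round(3))
E
```

```text
top [ 0.55726062 -0.04639837  0.11      ]
61 [245. 180.] hub [0.6073 0.059  0.1665] 5 mean [0.605 0.058 0.153] zmax 0.167
50 [331. 181.] hub None 0 mean [ 0.602 -0.122  0.149] zmax 0.153
280 [263. 238.] hub [0.4643 0.0107 0.168 ] 11 mean [0.483 0.02  0.151] zmax 0.169
301 [332. 234.] hub [ 0.5102 -0.1387  0.1674] 22 mean [ 0.492 -0.122  0.152] zmax 0.17
cover ((0.5428529977798462, -0.047965943813323975), (0.1771799772977829, 0.21614129841327667), 17.959304809570312) 0.10913697921772302 5586
obj 526 [360. 152.] [ 0.658 -0.234  0.03 ] [ 0.7   -0.183  0.133]
obj 10199 [290. 204.] [ 0.419 -0.183  0.031] [0.699 0.099 0.171]
obj 142 [247. 151.] [0.678 0.022 0.03 ] [0.699 0.081 0.049]
obj 495 [376. 191.] [ 0.565 -0.269  0.031] [ 0.616 -0.22   0.079]
obj 609 [209. 232.] [0.467 0.113 0.032] [0.526 0.172 0.154]
side None
42 [260. 194.] hub [0.6079 0.0525 0.1594] 7 mean [0.605 0.051 0.152] zmax 0.166
164 [213. 210.] hub [0.4602 0.0029 0.1619] 16 mean [0.477 0.011 0.152] zmax 0.17
187 [224. 256.] hub [ 0.5096 -0.1486  0.1627] 17 mean [ 0.493 -0.133  0.153] zmax 0.171
cover ((0.5419804453849792, -0.04952368140220642), (0.17816850543022156, 0.21776847541332245), 17.806222915649414) 0.11133273006532969 3349
obj 8685 [246. 240.] [ 0.42  -0.186  0.03 ] [0.7   0.156 0.174]
obj 601 [307. 296.] [ 0.657 -0.239  0.031] [ 0.7   -0.191  0.136]
obj 546 [272. 318.] [ 0.564 -0.276  0.03 ] [ 0.617 -0.225  0.082]
```

```bash
sed -i 's/-.45)<.16/-.558)<.165/; s/+.085)<.16/+.042)<.165/' h.py
cat >> h.py <<'E'
def fit(d,show=True):
    # tank pose: fit of hub/screw tops; lever angles from arm points
    P,m=levers(d);k,l,st,c=cv2.connectedComponentsWithStats(m.astype('uint8'))
    out=[]
    for i in range(1,k):
        if st[i,4]<100: continue
        q=P[l==i];hub=q[q[:,2]>.16]
        out.append((hub.mean(0),q))
        if show: print(st[i,4],c[i].round(),'hub',hub.mean(0).round(4),len(hub),'zmax',q[:,2].max().round(3))
    return out
E
python3 - <<'E'
from h import *
for n in ['top','side']:
    d=np.load(n+'0.npz');print(n);o=fit(d)
    P=cloud(d)
    cov=(np.hypot(P[...,0]-.558,P[...,1]+.042)<.17)&(np.abs(P[...,2]-.11)<.006)&(d['depth']>0);q=P[cov]
    print('cover',cv2.minAreaRect(q[:,:2].astype('float32')),np.median(q[:,2]))
    H=np.array([a[0][:2] for a in o])
    if len(H)<4: continue
    ctr=H.mean(0);print('ctr',ctr)
    e=H-ctr
    print('ang',np.degrees(np.arctan2(e[:,1],e[:,0])).round(1),'r',np.hypot(*e.T))
    for h,q in o:
        q=q[(q[:,2]<.158)];v=q[:,:2]-h[:2];r=np.hypot(*v.T);v=v[(r>.03)&(r<.08)]
        w=v.mean(0);a=np.degrees(np.arctan2(w[1],w[0]));b=np.degrees(np.arctan2(*(ctr-h[:2])[::-1]))
        print('arm',a.round(1),'center dir',b.round(1),'turn rad',np.radians(75-((a-b+180)%360-180)).round(3),r.max())
    big=(np.abs(P[...,0]-.57)<.27)&(np.abs(P[...,1]+.04)<.27)&(P[...,2]>.025)&(d['depth']>0)
    k,l,st,c=cv2.connectedComponentsWithStats(big.astype('uint8'))
    for i in range(1,k):
        if st[i,4]>40: q=P[l==i];print('obj',c[i].round(),q.min(0).round(3),q.max(0).round(3))
    hi=P[(np.hypot(P[...,0]-.558,P[...,1]+.042)<.035)&(P[...,2]>.14)];print('gauge',hi.mean(0),len(hi))
E
```

```text
top
297 [322. 165.] hub [ 0.6611 -0.092   0.1669] 20 zmax 0.17
264 [256. 172.] hub [0.6124 0.0589 0.1673] 15 zmax 0.169
280 [263. 238.] hub [0.4627 0.0109 0.1679] 11 zmax 0.169
301 [332. 234.] hub [ 0.5094 -0.1404  0.1674] 16 zmax 0.17
cover ((0.5613474249839783, -0.04206624627113342), (0.21621693670749664, 0.21626734733581543), 17.90013313293457) 0.10902042511671668
ctr [ 0.56140397 -0.04066329]
ang [ -27.3   62.9  152.4 -117.5] r [0.11211924 0.11184715 0.11134689 0.11249763]
arm -152.5 center dir 152.7 turn rad 0.354 0.07653845817643033
arm -65.7 center dir -117.1 turn rad 0.411 0.07465705856743121
arm 24.6 center dir -27.6 turn rad 0.399 0.0714734959377761
arm 133.8 center dir 62.5 turn rad 0.063 0.07481391629601457
obj [364.  85.] [ 0.815 -0.31   0.025] [ 0.84  -0.108  0.164]
obj [200.  94.] [0.825 0.111 0.025] [0.84  0.229 0.094]
obj [264. 134.] [ 0.678 -0.063  0.025] [0.79  0.095 0.049]
obj [360. 152.] [ 0.658 -0.234  0.026] [ 0.709 -0.183  0.133]
obj [290. 204.] [ 0.419 -0.183  0.031] [0.703 0.099 0.171]
obj [375. 191.] [ 0.565 -0.269  0.025] [ 0.616 -0.22   0.079]
obj [209. 2
[... 470 characters left out ...]
0.55968412 -0.04823492]
ang [  63.   153.   -27.1 -117. ] r [0.11293472 0.11238937 0.11243742 0.11272233]
arm -64.7 center dir -117.0 turn rad 0.396 0.06975464568557946
arm 27.2 center dir -27.0 turn rad 0.364 0.0713461379817824
arm -154.2 center dir 152.9 turn rad 0.385 0.07332836397709108
arm 132.1 center dir 63.0 turn rad 0.102 0.0776300729979735
obj [327. 183.] [0.823 0.108 0.025] [0.84  0.23  0.097]
obj [253. 240.] [ 0.42  -0.186  0.025] [0.789 0.156 0.174]
obj [369. 280.] [ 0.814 -0.31   0.025] [ 0.84  -0.108  0.167]
obj [308. 296.] [ 0.657 -0.239  0.025] [ 0.708 -0.191  0.136]
obj [272. 318.] [ 0.564 -0.276  0.025] [ 0.617 -0.225  0.082]
gauge [ 0.55970132 -0.04695777  0.15013436] 208
```

```bash
cat > plan.py <<'E'
import sys,numpy as np
from rig import env
# usage: plan.py lever turn_start turn_end   (rows in tool axes, relative to the pose at each call's start)
ctr=np.array([.561,-.042]);ang=dict(A=-27.1,B=62.9,C=152.9,D=-117.1);r=.050
L,t0,t1=sys.argv[1],float(sys.argv[2]),float(sys.argv[3])
step=float(sys.argv[4]) if len(sys.argv)>4 else 5
s=env.observe();R=s['tool_rot'];p=s['position']
S=ctr+.1131*np.array([np.cos(np.radians(ang[L])),np.sin(np.radians(ang[L]))])
def peg(t,gap):
    f=np.radians(ang[L]+180+75)-t;u=np.array([np.cos(f),np.sin(f)]);n=np.array([-u[1],u[0]])
    h=.011*abs(n@R[:2,0])+.0145*abs(n@R[:2,1])
    return S+r*u+(.007+h+gap)*n
def tool(xy,ref,z=0): return (R.T@np.r_[xy-ref,z]).round(4).tolist()
a=peg(t0,.012)
print('pos',p.round(4),'t',s['time_s'],'start xy',a.round(3),'descend xy shift',tool(a,p[:2],0),'dz to .128',round(p[2]-.128,4))
n=int(np.ceil(np.degrees(t1-t0)/step))+1
for t in np.linspace(t0,t1,n): print(round(t,2),tool(peg(t,0),a,0))
print('back',tool(peg(t1,.012),a,0))
E
python3 plan.py C .38 1.3
```

```text
pos [0.224  0.502  0.2308] t 0.1 start xy [0.489 0.065] descend xy shift [-0.4203, -0.2915, 0.0003] dz to .128 0.1028
0.38 [-0.0092, -0.0077, 0.0]
0.46 [-0.0135, -0.0088, 0.0]
0.55 [-0.0178, -0.0103, 0.0]
0.63 [-0.022, -0.0122, 0.0]
0.71 [-0.0261, -0.0147, 0.0]
0.8 [-0.0301, -0.0175, 0.0]
0.88 [-0.0338, -0.0208, 0.0]
0.97 [-0.0372, -0.0246, 0.0]
1.05 [-0.0403, -0.0287, 0.0]
1.13 [-0.043, -0.0332, 0.0]
1.22 [-0.0453, -0.038, 0.0]
1.3 [-0.0471, -0.0422, 0.0]
back [-0.0476, -0.0302, 0.0]
```

>>> {"op": "drive_tool", "data": {"series": [[[-0.04,-0.029,0],0,0],[[-0.085,-0.058,0],0,0],[[-0.125,-0.087,0],0,0],[[-0.165,-0.116,0],0,0],[[-0.21,-0.146,0],0,0],[[-0.25,-0.175,0],0,0],[[-0.295,-0.204,0],0,0],[[-0.335,-0.233,0],0,0],[[-0.38,-0.262,0],0,0],[[-0.42,-0.2915,0],0,0],[[-0.42,-0.2915,0],0,0],[[-0.42,-0.2915,0.01],0,0],[[-0.42,-0.2915,0.04],0,0],[[-0.42,-0.2915,0.075],0,0],[[-0.42,-0.2915,0.1],0,0],[[-0.42,-0.2915,0.103],0,0],[[-0.42,-0.2915,0.103],0,0]], "newtons": 40}}

```text
time_s: 1.8
position: [0.4882, 0.066, 0.1283]
tool_rot: [[-0.914, 0.406, -0.001], [0.406, 0.914, 0.0], [0.001, -0.0, -1.0]]
ft_force: [-0.4, 0.5, 0.2]
grip_width: 0.0001
gripper_force: 0.0
```

```bash
python3 - <<'E'
from rig import env, viewer
import cv2,numpy as np
s=env.observe();print(s['position'],s['ft_force'],np.round(s['tool_rot'],3))
a=viewer.get_image('side')['img'];b=viewer.get_image('top')['img']
f=lambda i,x,y:cv2.resize(i[y:y+150,x:x+130],None,fx=3,fy=3)
cv2.imwrite('pics/c1.png',np.hstack([f(a,185,150),f(b,225,130)])[:,:,::-1])
E
```

```text
[0.48824444 0.06598783 0.12831591] [-0.38901696  0.47929313  0.20491074] [[-0.914  0.406 -0.001]
 [ 0.406  0.914  0.   ]
 [ 0.001 -0.    -1.   ]]
```

View pics/c1.png

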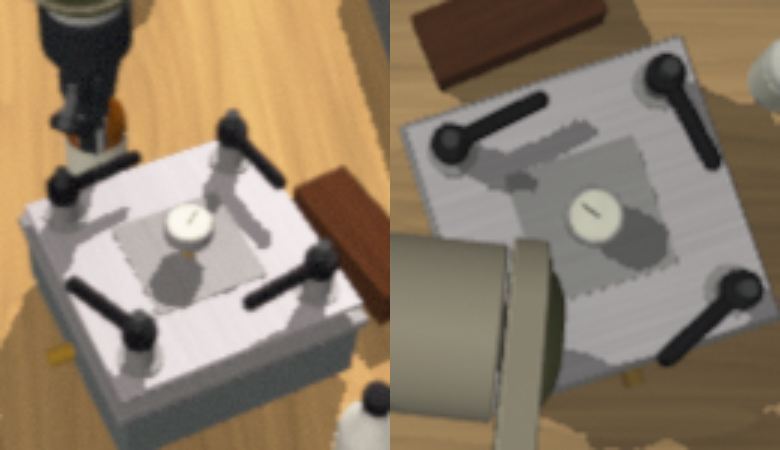

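The fingers (left crop, about (90,145)) stand behind lever C, clear of both it and the bottle. Next is the push.

>>> {"op": "drive_tool", "data": {"series": [[[-0.006,-0.005,0],0,0],[[-0.0135,-0.009,0],0,0],[[-0.018,-0.0105,0],0,0],[[-0.022,-0.012,0],0,0],[[-0.026,-0.0145,0],0,0],[[-0.03,-0.0175,0],0,0],[[-0.034,-0.021,0],0,0],[[-0.037,-0.0245,0],0,0],[[-0.04,-0.0285,0],0,0],[[-0.043,-0.033,0],0,0],[[-0.045,-0.038,0],0,0],[[-0.047,-0.042,0],0,0],[[-0.047,-0.042,0],0,0]]}}

```text
time_s: 3.2
position: [0.5148, 0.0071, 0.1283]
tool_rot: [[-0.913, 0.408, -0.0], [0.408, 0.913, 0.001], [0.0, 0.001, -1.0]]
ft_force: [0.7, 3.0, -0.3]
grip_width: 0.0
gripper_force: 1.1
```

```bash
python3 - <<'E'
from rig import env, viewer
import cv2,numpy as np
from h import *
d=viewer.get_image('side');b=viewer.get_image('top')['img'];a=d['img']
f=lambda i,x,y:cv2.resize(i[y:y+150,x:x+130],None,fx=3,fy=3)
cv2.imwrite('pics/c2.png',np.hstack([f(a,185,150),f(b,225,130)])[:,:,::-1])
P,m=levers(d)
S=np.array([.4603,.0095]);v=P[m&(P[...,2]<.158)][:,:2]-S-[0,-.004];r=np.hypot(*v.T);v=v[(r>.025)&(r<.08)]
print(np.degrees(np.arctan2(v[:,1],v[:,0])).round()[::5])
E
```

```text
[ -9. -13.  -6. -20. -17. -17. -25. -19. -21. -27. -26. -21. -28. -24.
 -21. -26. -27.]
```

View pics/c2.png

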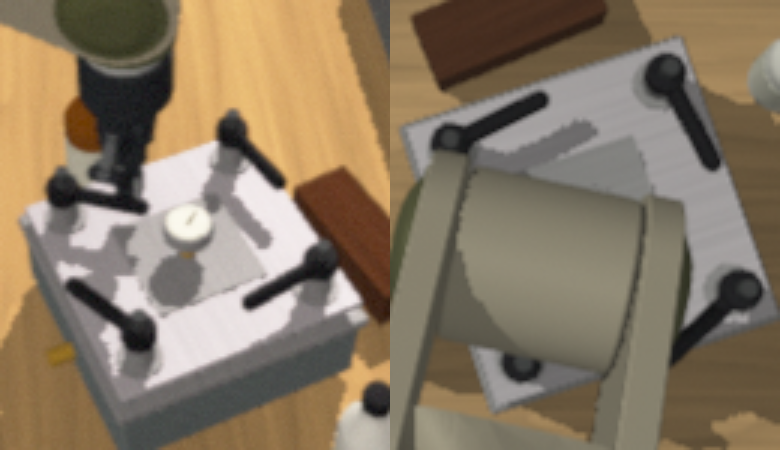

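Lever C has swung to about -22° (about 1.25 rad) and the gauge is clear. Next is the opposite lever, A.

```bash
python3 plan.py A .37 1.3
```

```text
pos [0.5149 0.0072 0.1284] t 3.3 start xy [ 0.634 -0.149] descend xy shift [-0.1719, -0.094, 0.0001] dz to .128 0.0004
0.37 [0.0093, 0.0076, -0.0]
0.45 [0.0136, 0.0086, -0.0]
0.54 [0.018, 0.0101, -0.0]
0.62 [0.0222, 0.0121, -0.0]
0.71 [0.0264, 0.0145, -0.0]
0.79 [0.0304, 0.0173, -0.0]
0.88 [0.0342, 0.0206, -0.0]
0.96 [0.0377, 0.0244, -0.0]
1.05 [0.0408, 0.0286, -0.0]
1.13 [0.0436, 0.0331, -0.0]
1.22 [0.0459, 0.038, -0.0]
1.3 [0.0477, 0.0422, -0.0]
back [0.0482, 0.0302, -0.0]
```

>>> {"op": "drive_tool", "data": {"series": [[[0,0.012,0],0,0],[[0,0.012,0],0,0],[[0,0.012,-0.035],0,0],[[0,0.012,-0.07],0,0],[[0,0.012,-0.07],0,0],[[-0.04,-0.015,-0.07],0,0],[[-0.08,-0.04,-0.07],0,0],[[-0.125,-0.067,-0.07],0,0],[[-0.172,-0.094,-0.07],0,0],[[-0.172,-0.094,-0.07],0,0],[[-0.172,-0.094,-0.07],0,0],[[-0.172,-0.094,-0.04],0,0],[[-0.172,-0.094,-0.01],0,0],[[-0.172,-0.094,0],0,0],[[-0.172,-0.094,0],0,0]]}}

```text
time_s: 4.8
position: [0.6327, -0.1473, 0.1275]
tool_rot: [[-0.914, 0.407, -0.003], [0.407, 0.914, 0.001], [0.003, -0.0, -1.0]]
ft_force: [0.1, 0.3, 0.6]
grip_width: 0.0003
gripper_force: 0.0
```

>>> {"op": "drive_tool", "data": {"series": [[[0.006,0.005,0],0,0],[[0.0135,0.009,0],0,0],[[0.018,0.0105,0],0,0],[[0.022,0.012,0],0,0],[[0.026,0.0145,0],0,0],[[0.03,0.0175,0],0,0],[[0.034,0.021,0],0,0],[[0.0375,0.0245,0],0,0],[[0.041,0.0285,0],0,0],[[0.0435,0.033,0],0,0],[[0.046,0.038,0],0,0],[[0.0475,0.042,0],0,0],[[0.0475,0.042,0],0,0]]}}

```text
time_s: 6.1
position: [0.6073, -0.0911, 0.1295]
tool_rot: [[-0.913, 0.407, 0.002], [0.407, 0.913, -0.002], [-0.003, -0.001, -1.0]]
ft_force: [0.8, -4.5, 0.1]
grip_width: -0.0005
gripper_force: 1.7
```

```bash
python3 plan.py D .08 1.3 | sed -n 1,20p
```

```text
pos [ 0.6073 -0.0911  0.1295] t 6.1 start xy [ 0.449 -0.131] descend xy shift [0.1286, -0.1015, -0.0002] dz to .128 0.0015
0.08 [-0.0046, 0.0111, -0.0]
0.17 [-0.0044, 0.0156, -0.0]
0.25 [-0.0046, 0.0203, -0.0]
0.34 [-0.0053, 0.0251, -0.0]
0.43 [-0.0064, 0.0299, -0.0]
0.52 [-0.0081, 0.0347, -0.0]
0.6 [-0.0104, 0.0394, -0.0]
0.69 [-0.0131, 0.0439, -0.0]
0.78 [-0.0164, 0.0481, -0.0]
0.86 [-0.0202, 0.0521, -0.0]
0.95 [-0.0244, 0.0557, 0.0]
1.04 [-0.0291, 0.0589, 0.0]
1.13 [-0.0342, 0.0616, 0.0]
1.21 [-0.0395, 0.0637, 0.0]
1.3 [-0.0439, 0.0653, 0.0]
back [-0.0319, 0.0659, 0.0]
```

>>> {"op": "drive_tool", "data": {"series": [[[0,-0.012,0],0,0],[[0,-0.012,0],0,0],[[0,-0.012,-0.035],0,0],[[0,-0.012,-0.07],0,0],[[0,-0.012,-0.07],0,0],[[0.03,-0.035,-0.07],0,0],[[0.065,-0.055,-0.07],0,0],[[0.1,-0.08,-0.07],0,0],[[0.1285,-0.1015,-0.07],0,0],[[0.1285,-0.1015,-0.07],0,0],[[0.1285,-0.1015,-0.07],0,0],[[0.1285,-0.1015,-0.04],0,0],[[0.1285,-0.1015,-0.01],0,0],[[0.1285,-0.1015,0.001],0,0],[[0.1285,-0.1015,0.001],0,0]]}}

```text
time_s: 7.6
position: [0.4486, -0.1306, 0.1256]
tool_rot: [[-0.913, 0.407, -0.003], [0.407, 0.913, 0.002], [0.004, 0.001, -1.0]]
ft_force: [0.6, 0.3, 0.4]
grip_width: 0.0002
gripper_force: 0.0
```

```bash
python3 - <<'E'
from rig import env, viewer
import cv2,numpy as np
a=viewer.get_image('side')['img'];b=viewer.get_image('top')['img']
f=lambda i,x,y:cv2.resize(i[y:y+150,x:x+130],None,fx=3,fy=3)
cv2.imwrite('pics/c3.png',np.hstack([f(a,185,150),f(b,225,130)])[:,:,::-1])
E
```

```text
(no output)
```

View pics/c3.png

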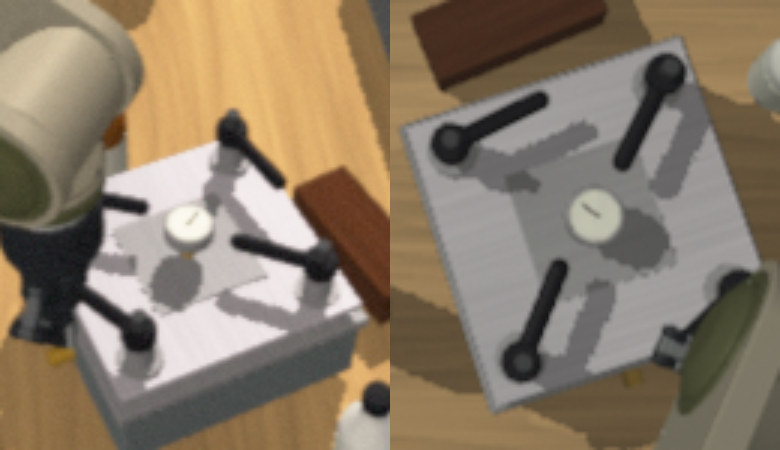

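Levers A and C both point nearly at the gauge, so they are half way. The fingers stand outside lever D's arm, near (672,345) in the right crop.

>>> {"op": "drive_tool", "data": {"series": [[[-0.004,0.006,-0.002],0,0],[[-0.0045,0.0135,-0.002],0,0],[[-0.0045,0.02,-0.002],0,0],[[-0.005,0.025,-0.002],0,0],[[-0.0065,0.03,-0.002],0,0],[[-0.008,0.0345,-0.002],0,0],[[-0.0105,0.0395,-0.002],0,0],[[-0.013,0.044,-0.002],0,0],[[-0.0165,0.048,-0.002],0,0],[[-0.02,0.052,-0.002],0,0],[[-0.0245,0.0555,-0.002],0,0],[[-0.029,0.059,-0.002],0,0],[[-0.034,0.0615,-0.002],0,0],[[-0.0395,0.0635,-0.002],0,0],[[-0.044,0.0655,-0.002],0,0],[[-0.044,0.0655,-0.002],0,0]]}}

```text
time_s: 9.3
position: [0.515, -0.0886, 0.1291]
tool_rot: [[-0.913, 0.407, -0.002], [0.407, 0.913, 0.001], [0.002, -0.0, -1.0]]
ft_force: [-2.6, 0.6, -0.9]
grip_width: 0.0001
gripper_force: 1.5
```

```bash
python3 plan.py B .4 1.3
```

```text
pos [ 0.515  -0.0886  0.1291] t 9.3 start xy [0.667 0.029] descend xy shift [-0.0913, 0.1694, -0.0002] dz to .128 0.0011
0.4 [0.0079, -0.0091, 0.0]
0.48 [0.0093, -0.0136, 0.0]
0.56 [0.0112, -0.018, 0.0]
0.65 [0.0135, -0.0223, 0.0]
0.73 [0.0164, -0.0264, 0.0]
0.81 [0.0196, -0.0303, 0.0]
0.89 [0.0233, -0.034, 0.0001]
0.97 [0.0274, -0.0372, 0.0001]
1.05 [0.0319, -0.0401, 0.0001]
1.14 [0.0367, -0.0426, 0.0001]
1.22 [0.0417, -0.0445, 0.0001]
1.3 [0.0457, -0.046, 0.0001]
back [0.0337, -0.0466, 0.0001]
```

>>> {"op": "drive_tool", "data": {"series": [[[0.012,0,0],0,0],[[0.012,0,0],0,0],[[0.012,0,-0.035],0,0],[[0.012,0,-0.07],0,0],[[0.012,0,-0.07],0,0],[[-0.005,0.035,-0.07],0,0],[[-0.025,0.07,-0.07],0,0],[[-0.045,0.1,-0.07],0,0],[[-0.07,0.135,-0.07],0,0],[[-0.0915,0.1695,-0.07],0,0],[[-0.0915,0.1695,-0.07],0,0],[[-0.0915,0.1695,-0.07],0,0],[[-0.0915,0.1695,-0.04],0,0],[[-0.0915,0.1695,-0.01],0,0],[[-0.0915,0.1695,0],0,0],[[-0.0915,0.1695,0],0,0]]}}

```text
time_s: 10.9
position: [0.6672, 0.0277, 0.1285]
tool_rot: [[-0.913, 0.408, -0.002], [0.408, 0.913, 0.0], [0.002, -0.001, -1.0]]
ft_force: [-0.5, -0.2, -0.2]
grip_width: 0.0004
gripper_force: 0.0
```

>>> {"op": "drive_tool", "data": {"series": [[[0.004,-0.004,0],0,0],[[0.0095,-0.0135,0],0,0],[[0.011,-0.018,0],0,0],[[0.0135,-0.0225,0],0,0],[[0.0165,-0.0265,0],0,0],[[0.0195,-0.0305,0],0,0],[[0.0235,-0.034,0],0,0],[[0.0275,-0.037,0],0,0],[[0.032,-0.04,0],0,0],[[0.0365,-0.0425,0],0,0],[[0.0415,-0.0445,0],0,0],[[0.0455,-0.046,0],0,0],[[0.0455,-0.046,0],0,0]]}}

```text
time_s: 12.2
position: [0.6082, 0.0044, 0.1303]
tool_rot: [[-0.913, 0.408, 0.003], [0.408, 0.913, -0.001], [-0.003, 0.0, -1.0]]
ft_force: [2.4, 0.4, -0.5]
grip_width: -0.0003
gripper_force: 1.3
```

>>> {"op": "drive_tool", "data": {"series": [[[-0.012,0,0],0,0],[[-0.012,0,0],0,0],[[-0.012,0,-0.035],0,0],[[-0.012,0,-0.07],0,0],[[-0.012,0.04,-0.07],0,0],[[-0.012,0.08,-0.07],0,0],[[-0.012,0.12,-0.07],0,0],[[-0.012,0.16,-0.07],0,0],[[-0.012,0.2,-0.07],0,0],[[-0.012,0.2,-0.07],0,0]]}}

```text
time_s: 13.2
position: [0.7002, 0.1869, 0.1982]
tool_rot: [[-0.915, 0.403, -0.001], [0.403, 0.915, 0.001], [0.001, 0.0, -1.0]]
ft_force: [0.2, 0.0, -0.9]
grip_width: -0.0002
gripper_force: 0.0
```

```bash
cat > meas.py <<'E'
from h import *
from rig import env,viewer
import sys
ctr=np.array([.561,-.042]);ang=dict(A=-27.1,B=62.9,C=152.9,D=-117.1)
d=viewer.get_image('top');P,m=levers(d)
for L,a in ang.items():
    S=ctr+.1131*np.array([np.cos(np.radians(a)),np.sin(np.radians(a))])
    v=P[m&(P[...,2]<.155)][:,:2]-S;r=np.hypot(*v.T);w=v[(r>.03)&(r<.078)]
    u=(w/np.hypot(*w.T)[:,None]).mean(0)
    f=np.degrees(np.arctan2(u[1],u[0]));print(L,len(w),'spread',np.hypot(*u).round(3),'turn',np.radians(75-((f-a-180+180)%360-180)).round(2))
a=viewer.get_image('side')['img'];b=d['img']
f=lambda i,x,y:cv2.resize(i[y:y+150,x:x+130],None,fx=3,fy=3)
cv2.imwrite(sys.argv[1],np.hstack([f(a,185,150),f(b,225,130)])[:,:,::-1])
E
python3 meas.py pics/c4.png
```

```text
A 124 spread 0.998 turn 1.28
B 127 spread 0.997 turn 1.26
C 112 spread 0.998 turn 1.23
D 131 spread 0.997 turn 1.26
```

View pics/c4.png

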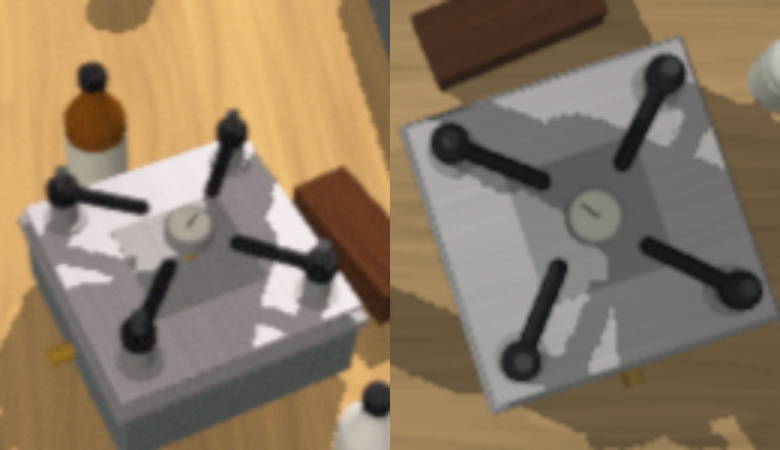

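All four levers stand at about 1.26 rad. The pictures show them pointing at the gauge, and nothing has been disturbed. The second round starts with B.

```bash
python3 plan.py B 1.26 2.7 6
```

```text
pos [0.6998 0.183  0.1988] t 13.3 start xy [0.619 0.001] descend xy shift [-0.0006, -0.1992, 0.0002] dz to .128 0.0708
1.26 [0.012, 0.0001, 0.0]
1.36 [0.0158, -0.0017, 0.0]
1.47 [0.02, -0.0031, 0.0]
1.57 [0.0244, -0.0042, 0.0]
1.67 [0.0291, -0.0048, 0.0]
1.77 [0.034, -0.005, 0.0]
1.88 [0.0391, -0.0047, 0.0]
1.98 [0.0444, -0.0037, 0.0]
2.08 [0.0497, -0.0022, 0.0]
2.19 [0.0549, 0.0001, 0.0]
2.29 [0.0599, 0.003, 0.0]
2.39 [0.0648, 0.0067, 0.0]
2.49 [0.0692, 0.0109, 0.0]
2.6 [0.0732, 0.0158, 0.0]
2.7 [0.0766, 0.0213, 0.0]
back [0.0751, 0.0094, 0.0001]
```

>>> {"op": "drive_tool", "data": {"series": [[[0,-0.04,0],0,0],[[0,-0.08,0],0,0],[[0,-0.12,0],0,0],[[0,-0.16,0],0,0],[[-0.0005,-0.199,0],0,0],[[-0.0005,-0.199,0],0,0],[[-0.0005,-0.199,0],0,0],[[-0.0005,-0.199,0.03],0,0],[[-0.0005,-0.199,0.06],0,0],[[-0.0005,-0.199,0.073],0,0],[[-0.0005,-0.199,0.073],0,0]]}}

```text
time_s: 14.4
position: [0.6189, 0.0012, 0.1248]
tool_rot: [[-0.913, 0.407, -0.003], [0.407, 0.913, 0.001], [0.003, -0.001, -1.0]]
ft_force: [0.7, 0.3, 0.1]
grip_width: -0.0002
gripper_force: 0.0
```

>>> {"op": "drive_tool", "data": {"series": [[[0.006,0,0],0,0],[[0.012,0,0],0,0],[[0.016,-0.0015,0],0,0],[[0.02,-0.003,0],0,0],[[0.0245,-0.004,0],0,0],[[0.029,-0.005,0],0,0],[[0.034,-0.005,0],0,0],[[0.039,-0.0045,0],0,0],[[0.0445,-0.0035,0],0,0],[[0.0495,-0.002,0],0,0],[[0.055,0,0],0,0],[[0.06,0.003,0.001],0,0],[[0.065,0.0065,0.002],0,0],[[0.069,0.011,0.002],0,0],[[0.073,0.016,0.002],0,0],[[0.073,0.016,0.002],0,0],[[0.073,0.016,0.002],0,0]]}}

```text
time_s: 16.1
position: [0.5594, 0.0447, 0.125]
tool_rot: [[-0.913, 0.408, 0.001], [0.408, 0.913, -0.0], [-0.001, 0.0, -1.0]]
ft_force: [0.9, -1.7, 0.7]
grip_width: -0.0004
gripper_force: 0.9
```

>>> {"op": "drive_tool", "data": {"series": [[[0.002,0.003,0],0,0],[[0.0035,0.0055,0],0,0],[[0.0045,0.008,0],0,0],[[0.0045,0.008,0],0,0]]}}

```text
time_s: 16.5
position: [0.5591, 0.0493, 0.1247]
tool_rot: [[-0.913, 0.408, 0.001], [0.408, 0.913, -0.009], [-0.005, -0.008, -1.0]]
ft_force: [0.2, -27.4, 0.7]
grip_width: 0.0
gripper_force: 13.6
```

Lever B is at its stop: the force rose to 27 N and the motion stopped.

>>> {"op": "drive_tool", "data": {"series": [[[-0.003,-0.015,0],0,0],[[-0.003,-0.022,0],0,0],[[-0.003,-0.022,-0.035],0,0],[[-0.003,-0.022,-0.075],0,0],[[-0.003,-0.022,-0.075],0,0]]}}

```text
time_s: 17.0
position: [0.5538, 0.033, 0.2042]
tool_rot: [[-0.913, 0.407, 0.009], [0.407, 0.913, -0.0], [-0.008, 0.003, -1.0]]
ft_force: [0.6, -0.2, -0.4]
grip_width: 0.0003
gripper_force: 0.0
```

```bash
python3 plan.py D 1.26 2.7 6
```

```text
pos [0.5538 0.033  0.2042] t 17.0 start xy [ 0.503 -0.085] descend xy shift [-0.0012, -0.1284, -0.0004] dz to .128 0.0762
1.26 [-0.012, -0.0001, 0.0001]
1.36 [-0.0158, 0.0017, 0.0001]
1.47 [-0.0199, 0.0031, 0.0002]
1.57 [-0.0244, 0.0042, 0.0002]
1.67 [-0.0291, 0.0049, 0.0003]
1.77 [-0.034, 0.0051, 0.0003]
1.88 [-0.0391, 0.0047, 0.0003]
1.98 [-0.0444, 0.0038, 0.0004]
2.08 [-0.0496, 0.0022, 0.0004]
2.19 [-0.0549, -0.0001, 0.0004]
2.29 [-0.0599, -0.003, 0.0005]
2.39 [-0.0647, -0.0066, 0.0005]
2.49 [-0.0692, -0.0109, 0.0005]
2.6 [-0.0732, -0.0158, 0.0005]
2.7 [-0.0766, -0.0213, 0.0006]
back [-0.0751, -0.0094, 0.0006]
```

>>> {"op": "drive_tool", "data": {"series": [[[0,-0.04,0],0,0],[[0,-0.08,0],0,0],[[-0.001,-0.11,0],0,0],[[-0.001,-0.128,0],0,0],[[-0.001,-0.128,0],0,0],[[-0.001,-0.128,0],0,0],[[-0.001,-0.128,0.03],0,0],[[-0.001,-0.128,0.06],0,0],[[-0.001,-0.128,0.078],0,0],[[-0.001,-0.128,0.078],0,0]]}}

```text
time_s: 18.0
position: [0.5001, -0.0829, 0.1191]
tool_rot: [[-0.914, 0.406, -0.005], [0.406, 0.914, 0.002], [0.005, 0.0, -1.0]]
ft_force: [0.5, -0.2, 0.4]
grip_width: 0.0002
gripper_force: 0.0
```

>>> {"op": "drive_tool", "data": {"series": [[[-0.006,0,0],0,0],[[-0.012,0,0],0,0],[[-0.016,0.0015,0],0,0],[[-0.02,0.003,0],0,0],[[-0.0245,0.004,0],0,0],[[-0.029,0.005,0],0,0],[[-0.034,0.005,0],0,0],[[-0.039,0.0045,0],0,0],[[-0.0445,0.004,0],0,0],[[-0.0495,0.002,0],0,0],[[-0.055,0,0],0,0],[[-0.06,-0.003,0],0,0],[[-0.0645,-0.0065,0],0,0],[[-0.069,-0.011,0],0,0],[[-0.073,-0.016,0],0,0],[[-0.0765,-0.0215,0],0,0],[[-0.0765,-0.0215,0],0,0]]}}

```text
time_s: 19.7
position: [0.5619, -0.1339, 0.1212]
tool_rot: [[-0.913, 0.408, -0.002], [0.408, 0.913, 0.004], [0.003, 0.003, -1.0]]
ft_force: [-3.1, 9.0, 1.4]
grip_width: -0.0003
gripper_force: 3.6
```

>>> {"op": "drive_tool", "data": {"series": [[[-0.001,-0.0025,0],0,0],[[-0.002,-0.005,0],0,0],[[-0.002,-0.005,0],0,0]]}}

```text
time_s: 20.0
position: [0.5615, -0.1355, 0.1208]
tool_rot: [[-0.914, 0.407, -0.002], [0.406, 0.914, 0.01], [0.006, 0.009, -1.0]]
ft_force: [0.6, 25.4, -1.0]
grip_width: 0.0
gripper_force: 12.0
```

>>> {"op": "drive_tool", "data": {"series": [[[0.003,0.01,0],0,0],[[0.003,0.017,0],0,0],[[0.003,0.017,-0.035],0,0],[[0.003,0.017,-0.08],0,0],[[0.003,0.017,-0.08],0,0]]}}

```text
time_s: 20.5
position: [0.5687, -0.1251, 0.2077]
tool_rot: [[-0.913, 0.408, 0.011], [0.408, 0.913, -0.005], [-0.012, -0.0, -1.0]]
ft_force: [0.3, 0.3, 0.3]
grip_width: -0.0002
gripper_force: 0.0
```

```bash
python3 plan.py A 1.27 2.7 6
```

```text
pos [ 0.5687 -0.1251  0.2077] t 20.5 start xy [ 0.602 -0.103] descend xy shift [-0.0216, 0.0338, 0.0003] dz to .128 0.0797
1.27 [-0.0002, 0.012, -0.0]
1.37 [0.0018, 0.0162, -0.0]
1.47 [0.0034, 0.0208, -0.0]
1.58 [0.0046, 0.0257, -0.0001]
1.68 [0.0053, 0.0309, -0.0001]
1.78 [0.0054, 0.0363, -0.0001]
1.88 [0.0048, 0.0419, -0.0001]
1.98 [0.0036, 0.0475, -0.0001]
2.09 [0.0016, 0.0531, -0.0]
2.19 [-0.0011, 0.0586, -0.0]
2.29 [-0.0045, 0.0638, 0.0]
2.39 [-0.0086, 0.0686, 0.0001]
2.5 [-0.0133, 0.073, 0.0001]
2.6 [-0.0187, 0.0769, 0.0002]
2.7 [-0.0246, 0.08, 0.0003]
back [-0.0127, 0.0785, 0.0001]
```

```bash
python3 meas.py pics/c5.png; python3 plan.py A 1.27 1.3 6|head -1
```

```text
A 115 spread 0.998 turn 1.28
B 118 spread 0.998 turn 2.6
C 113 spread 0.997 turn 1.22
D 29 spread 0.995 turn 2.58
pos [ 0.5667 -0.1243  0.2025] t 20.6 start xy [ 0.602 -0.103] descend xy shift [-0.0237, 0.0339, 0.0001] dz to .128 0.0745
```

View pics/c5.png

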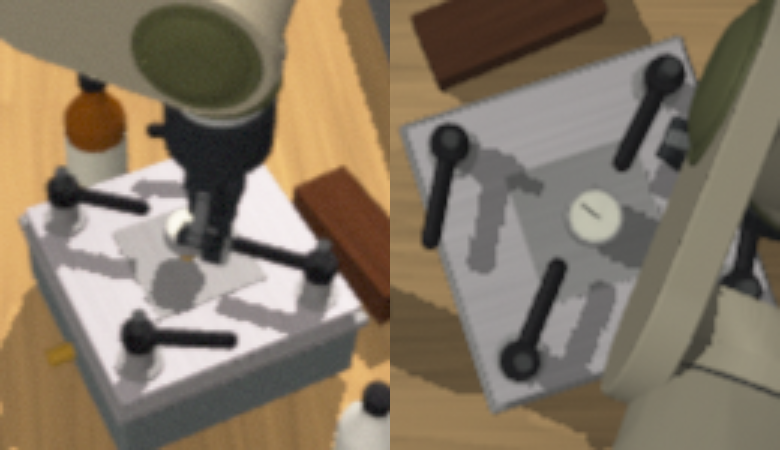

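B reads 2.60 rad and D reads 2.58 rad, so both are home, and A and C are still half way. Next is A.

>>> {"op": "drive_tool", "data": {"series": [[[-0.024,0.034,0],0,0],[[-0.024,0.034,0],0,0],[[-0.024,0.034,0.03],0,0],[[-0.024,0.034,0.06],0,0],[[-0.024,0.034,0.077],0,0],[[-0.024,0.034,0.077],0,0]]}}

```text
time_s: 21.2
position: [0.6003, -0.1025, 0.121]
tool_rot: [[-0.913, 0.408, -0.006], [0.408, 0.913, 0.002], [0.007, -0.001, -1.0]]
ft_force: [-0.3, 0.5, 0.6]
grip_width: 0.0
gripper_force: 0.0
```

>>> {"op": "drive_tool", "data": {"series": [[[0,0.006,0],0,0],[[0,0.012,0],0,0],[[0.002,0.016,0],0,0],[[0.0035,0.021,0],0,0],[[0.0045,0.0255,0],0,0],[[0.0055,0.031,0],0,0],[[0.0055,0.0365,0],0,0],[[0.005,0.042,0],0,0],[[0.0035,0.0475,0],0,0],[[0.0015,0.053,0],0,0],[[-0.001,0.0585,0],0,0],[[-0.0045,0.064,0],0,0],[[-0.0085,0.0685,0],0,0],[[-0.0135,0.073,0],0,0],[[-0.0185,0.077,0],0,0],[[-0.0245,0.08,0],0,0],[[-0.0245,0.08,0],0,0]]}}

```text
time_s: 22.9
position: [0.6545, -0.0392, 0.1235]
tool_rot: [[-0.913, 0.407, -0.008], [0.407, 0.913, 0.0], [0.008, -0.003, -1.0]]
ft_force: [-13.2, -1.5, 1.0]
grip_width: 0.0002
gripper_force: 6.0
```

>>> {"op": "drive_tool", "data": {"series": [[[-0.0025,0.001,0],0,0],[[-0.005,0.002,0],0,0],[[-0.005,0.002,0],0,0]]}}

```text
time_s: 23.2
position: [0.6562, -0.0393, 0.1225]
tool_rot: [[-0.913, 0.407, -0.018], [0.407, 0.913, 0.001], [0.017, -0.006, -1.0]]
ft_force: [-27.9, -2.6, 2.6]
grip_width: -0.0
gripper_force: 13.8
```

>>> {"op": "drive_tool", "data": {"series": [[[0.01,-0.003,0],0,0],[[0.017,-0.003,0],0,0],[[0.017,-0.003,-0.035],0,0],[[0.017,-0.003,-0.075],0,0],[[0.05,-0.003,-0.075],0,0],[[0.05,-0.003,-0.075],0,0],[[0.05,-0.003,-0.075],0,0]]}}

```text
time_s: 23.9
position: [0.6155, -0.0217, 0.2]
tool_rot: [[-0.913, 0.407, 0.002], [0.407, 0.913, -0.0], [-0.002, 0.001, -1.0]]
ft_force: [-0.7, -0.9, -0.5]
grip_width: -0.0
gripper_force: 0.0
```

```bash
python3 plan.py C 1.23 2.7 6
```

```text
pos [ 0.6155 -0.0217  0.2   ] t 23.9 start xy [0.519 0.022] descend xy shift [0.1053, 0.0004, -0.0002] dz to .128 0.072
1.23 [-0.0003, -0.012, -0.0]
1.33 [-0.0024, -0.0165, -0.0]
1.43 [-0.0041, -0.0207, -0.0]
1.52 [-0.0054, -0.0253, -0.0]
1.62 [-0.0063, -0.0301, -0.0]
1.72 [-0.0067, -0.0352, -0.0]
1.82 [-0.0066, -0.0404, -0.0]
1.92 [-0.0058, -0.0458, -0.0]
2.01 [-0.0044, -0.0512, -0.0]
2.11 [-0.0024, -0.0566, -0.0]
2.21 [0.0004, -0.0618, -0.0]
2.31 [0.0038, -0.0667, -0.0]
2.41 [0.0078, -0.0713, -0.0001]
2.5 [0.0124, -0.0755, -0.0001]
2.6 [0.0176, -0.0791, -0.0001]
2.7 [0.0233, -0.0821, -0.0001]
back [0.0114, -0.0806, -0.0001]
```

>>> {"op": "drive_tool", "data": {"series": [[[0.035,0,0],0,0],[[0.07,0,0],0,0],[[0.105,0.0005,0],0,0],[[0.105,0.0005,0],0,0],[[0.105,0.0005,0],0,0],[[0.105,0.0005,0.03],0,0],[[0.105,0.0005,0.06],0,0],[[0.105,0.0005,0.076],0,0],[[0.105,0.0005,0.076],0,0]]}}

```text
time_s: 24.8
position: [0.5201, 0.0205, 0.121]
tool_rot: [[-0.913, 0.408, -0.004], [0.408, 0.913, 0.001], [0.004, -0.001, -1.0]]
ft_force: [-0.1, 0.4, 0.6]
grip_width: 0.0001
gripper_force: 0.0
```

>>> {"op": "drive_tool", "data": {"series": [[[0,-0.006,0],0,0],[[0,-0.012,0],0,0],[[-0.0025,-0.0165,0],0,0],[[-0.004,-0.0205,0],0,0],[[-0.0055,-0.0255,0],0,0],[[-0.0065,-0.03,0],0,0],[[-0.0065,-0.035,0],0,0],[[-0.0065,-0.0405,0],0,0],[[-0.006,-0.046,0],0,0],[[-0.0045,-0.051,0],0,0],[[-0.0025,-0.0565,0],0,0],[[0.0005,-0.062,0],0,0],[[0.004,-0.0665,0],0,0],[[0.008,-0.0715,0],0,0],[[0.0125,-0.0755,0],0,0],[[0.0175,-0.079,0],0,0],[[0.0235,-0.082,0],0,0],[[0.0285,-0.084,0],0,0],[[0.0285,-0.084,0],0,0]]}}

```text
time_s: 26.7
position: [0.4647, -0.0455, 0.125]
tool_rot: [[-0.912, 0.409, 0.015], [0.409, 0.913, -0.003], [-0.015, 0.004, -1.0]]
ft_force: [23.7, 2.2, -10.4]
grip_width: 0.0001
gripper_force: 11.2
```

>>> {"op": "drive_tool", "data": {"series": [[[-0.01,0.003,0],0,0],[[-0.017,0.003,0],0,0],[[-0.017,0.003,-0.035],0,0],[[-0.017,0.003,-0.08],0,0],[[-0.017,0.003,-0.11],0,0],[[-0.017,0.045,-0.11],0,0],[[-0.017,0.09,-0.11],0,0],[[-0.017,0.135,-0.11],0,0],[[-0.017,0.18,-0.11],0,0],[[-0.017,0.225,-0.11],0,0],[[-0.017,0.27,-0.11],0,0],[[-0.017,0.31,-0.11],0,0],[[-0.017,0.31,-0.11],0,0],[[-0.017,0.31,-0.11],0,0]]}}

```text
time_s: 28.1
position: [0.6011, 0.2321, 0.2327]
tool_rot: [[-0.914, 0.407, -0.001], [0.407, 0.914, -0.001], [0.001, -0.001, -1.0]]
ft_force: [-0.2, -0.0, 0.3]
grip_width: -0.0001
gripper_force: 0.0
```

```bash
python3 meas.py pics/c6.png; python3 - <<'E'
from h import *
from rig import viewer
d=viewer.get_image('top');P=cloud(d);q=P[(np.hypot(P[...,0]-.561,P[...,1]+.042)<.1)&(np.abs(P[...,2]-.103)<.008)&(d['depth']>0)]
c=np.linalg.lstsq(np.c_[q[:,:2]-[.561,-.042],np.ones(len(q))],q[:,2],rcond=None)[0];print('plane slope,z',c)
E
```

```text
A 113 spread 0.998 turn 2.56
B 114 spread 0.998 turn 2.6
C 127 spread 0.997 turn 2.63
D 118 spread 0.997 turn 2.59
plane slope,z [ 0.00263508 -0.00204214  0.1021534 ]
```

View pics/c6.png

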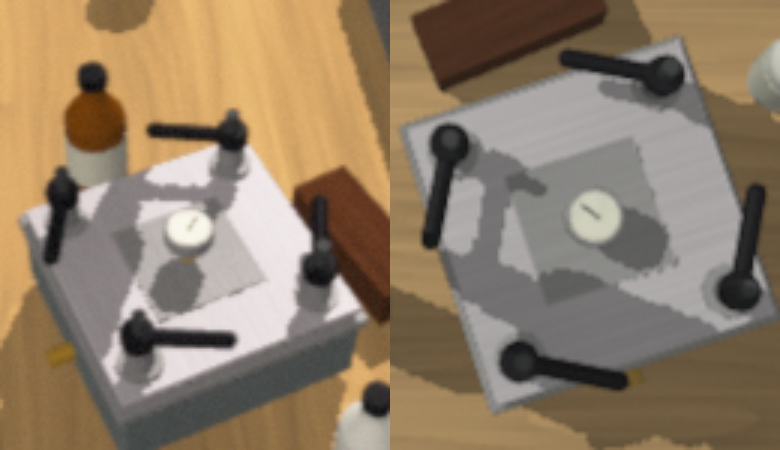

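All four levers read 2.56 to 2.63 rad. The cover is level at z = 102 mm, the bystanders are in place and the arm is clear, so I'm handing in.

```bash
python3 -c "
from rig import env
print(env.close_job())"
```

```text
the job is handed in; nothing more can be done
None
```

I clamped the cover in two crisscross rounds and handed the job in at about 28 s of the 72 s allowed; no verdict came back, but my last look showed all four levers home (2.56–2.63 rad), the cover flat at 102 mm, and the gauge, bottles, jar and block untouched as far as I could see.

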